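# Sort the copy-nook supplies and close the dust cover

### The arm

A 6-joint arm with a two-finger parallel gripper is mounted at the origin on a cart in front of the work surface, level with it; the furniture and walls round the work are solid. World frame = base frame: x ahead of the robot, y to its left, z up, the work surface at z = 0. Lengths are in m, angles in rad, forces in N, time in s.
With the tool pointing down it reaches from about 0.275 to 0.75 m from the base axis. Payload 10.2 kg.
Tool frame: the origin (TCP) lies midway between the tips of the shut fingers; the grasp point (between the pads) lies 19 mm behind it (env.hold_point_z is the distance from the TCP to the grasp point, in m); z points along the fingers, y is the line along which they close (so a half turn about z gives the same grasp; the last joint's range is limited). The gripper opens to 85 mm and grips with 20 to 120 N. Pads are 22 mm wide; open, the fingers measure 114 mm over their backs; the gripper's body (76 mm by 85 mm) begins 54 mm behind the grasp point. The pads swing forward as they close: fully open they stand 13 mm farther back than shut.
Start: joints at [0.966, 0.313, 1.498, -0, 1.331, -0.223], TCP at [0.196, 0.487, 0.231] pointing down, gripper open.
Joint ranges: [-2.94, 2.94], [-0.97, 2.17], [0.19, 2.56], [-1.23, 4.37], [0.02, 3.11], [-2.88, 2.88]. Speed limits (rad/s): [2.39, 2.39, 3.01, 3.14, 3.14, 3.14].

### API

Orientations are given as a unit quaternion [x, y, z, w].
In Python, from bench import env, kinematics, monitor, eyes, job gives the robot as it stands. The module is installed in compiled form; this text tells all that it offers. Calls block until the motion is done:
- env.reach(position, orientation): joint-space move of the TCP to a pose.
- env.movel(position, velocity=0.15, frame=None, guard=None): straight line of the TCP; frame=None keeps the orientation; velocity is the mean speed in m/s. With guard (N) it stops when the force on the tool has changed by that much, and returns True; else False.
- env.set_joints(angles): joint-space move.
- env.release() and env.close_gripper(effort=None): open the fingers fully, or close them until they stop; effort is the grip in N (None keeps the last).
- env.hold(seconds).
- kinematics.ik(position, orientation): joint angles nearest the present ones, or None.
- monitor.sense(): the state.
- eyes.grab_frame(name): name is "scene" or "top" or "wrist"; returns a dict with "frame" (480x640x3 uint8, red, green, blue), "mtx" (3x3 intrinsics, pixels), "view" (4x4, takes a point from world to camera coordinates). Camera axes: x right, y down, z forward; pixel columns grow to the right and rows downward; lengths in m; the calibration is good to about 2 mm. A picture is of the moment at which its call begins. There is no depth.
A pose or a line that the arm cannot do raises env.MotionError and nothing moves.
- job.hand_in(): hands the job in; it is judged then, once.
The state is a dict: "clock": time; "joints": joint angles; "qvel": joint speeds; "joint_efforts": joint torques, N m; "position": TCP position; "ee_rot": TCP orientation; "contact_force": force on the tool from outside, world axes, zero at the start; "ft_torque": the same for the moment, N m; "finger_gap": opening from 0.0 (shut) to 1.0 (fully open); "gripper_force": force on a finger pad.
Only numpy, scipy, OpenCV 4.12 (cv2) and the standard library are available. Lean on these libraries where they do the work, as an engineer would, in place of code of your own. Each camera call takes 0.05 s, during which the arm holds its last target. There are 200 camera calls.

### The job

Empty the charcoal desk tray and sort what lies in it: lay the yellow highlighter and the black marker flat in the long blue tray, put the black binder clip in the small yellow tray, and keep the staples carton in the grey box: lift its hinged white cover well up by the red fin, set the carton inside and lower the cover fully shut again. Leave the glue stick and the wooden stamp standing where they are.

Things in the scene. Friction and masses are not known exactly. Their poses are not given: they have to be found in the camera images.
- highlighter: yellow highlighter with black cap lying flat, 125 mm long (along its own y), about 10 mm wide to the gripper (14 mm over all), 16 mm high; origin: centre of its underside. All four things to sort start in the fixed charcoal desk tray (160 x 280 mm, floor 3 mm, walls and one divider 20 to 27 mm high), each at least 20 mm from walls and neighbours where it is gripped
- marker: black marker with grey cap lying flat, 140 mm long (along its own y), about 12 mm wide to the gripper (16 mm over all), 19 mm high; origin: centre of its underside
- carton: small cream and blue cardboard carton of staples, closed and rigid, lying flat, 36 mm (own x) x 52 mm (own y) x 18 mm high, 0.06 to 0.11 kg; origin: centre of its underside. A wall cupboard hangs 0.56 m above the back of the worktop (from x = 0.58 m on): draw back before lifting high
- clip: black binder clip standing on its spine with its two silver wire arms up; black body 18 mm (own x) x 32 mm (own y) x 18 mm high, the wires above it 19 mm wide along y and 32 mm over both along x, from 15 to 36 mm high; rigid; pinch the wires across y from above; origin: centre of its underside
- pen_tray: long blue open tray, fixed, 170 mm (own x, pointing away from the robot) x 100 mm (own y) x 18 mm high, walls and floor 4 mm, inside 162 x 92 mm: room for both pens side by side along its x; origin: centre of its underside
- clip_tray: small yellow open tray, fixed, 92 x 92 mm, 18 mm high, walls and floor 4 mm; origin: centre of its underside
- carton_box: grey box, fixed, 92 mm (own x) x 100 mm (own y) x 36 mm high, walls and floor 4 mm, under a hinged white cover 5 mm thick; own x points to the robot's right, toward the hinge; a red fin stands near the cover's left edge; origin: centre of the box's underside. The raised cover stands 131 mm high along the right edge: lower the carton with the fingers in line with that edge (along the box's y)
- cover (a joint): angle of the white cover, 0 shut, 1.57 upright, 1.7 its stop. Hinge axis along the box's y at x 46, z 36.5 mm in the box's frame (right top edge); the left edge swings up and right. Upright red fin near the left edge, 14 mm wide (y), 12 mm (x); mid-fin 86 mm from and 20.5 mm above the hinge when shut, fin top 33 mm above it. Stiff: stays at any angle; 1 to 2 N moves it
- glue_stick: bystander: glue stick standing upright, white with dark grey cap, 26 mm diameter, 88 mm tall; origin: centre of its underside; not to be moved
- rubber_stamp: bystander: brown wooden rubber stamp standing upright, 20 x 48 mm foot, 65 mm tall; origin: centre of its underside; not to be moved

How it is judged:
On the way, in this order (a step that is already met when the one before it is completed fails the run):
1. the white cover is lifted well up (more than 1.2 rad) (value of joint cover above 1.2 rad), for 0.2 s.
2. the carton lies in the grey box (x of carton in the frame of carton_box between -0.042 and 0.042 m and y of carton in the frame of carton_box between -0.046 and 0.046 m and z of carton in the frame of carton_box below 0.022 m), for 0.2 s.
At the end, for the whole second after the job is handed in: Highlighter and marker lie flat (within 10 degrees) inside the blue tray, the clip is inside the yellow tray and the carton inside the grey box, each origin between the walls and less than 22 mm (pens 20 mm) above the tray's underside; the cover is shut to within 0.08 rad; everything is at rest (all of step 2 and x of highlighter in the frame of pen_tray between -0.05 and 0.05 m and y of highlighter in the frame of pen_tray between -0.046 and 0.046 m and z of each of highlighter, marker in the frame of pen_tray below 0.02 m and angle between highlighter's own y axis and vertical between 1.4 and 1.74 rad and x of marker in the frame of pen_tray between -0.05 and 0.05 m and y of marker in the frame of pen_tray between -0.046 and 0.046 m and angle between marker's own y axis and vertical between 1.4 and 1.74 rad and x of clip in the frame of clip_tray between -0.042 and 0.042 m and y of clip in the frame of clip_tray between -0.042 and 0.042 m and z of clip in the frame of clip_tray below 0.022 m and value of joint cover below 0.08 rad and linear speed of each of highlighter, marker, carton, clip below 0.02 m/s and velocity of joint cover below 0.05 rad/s); the robot touches nothing.
It fails at once if the glue stick is pushed more than 20 mm or tipped over (distance of glue_stick from where it was at the start of the episode above 0.02 m or angle between glue_stick's own z axis and vertical above 0.4 rad).
It fails at once if the rubber stamp is pushed more than 20 mm or tipped over (distance of rubber_stamp from where it was at the start of the episode above 0.02 m or angle between rubber_stamp's own z axis and vertical above 0.4 rad).
It also fails if it takes over 120 s, if anything falls off the work surface, if the arm or the gripper's body presses on something with over 40 N, if the wrist force passes 120 N, or if a joint passes its speed limit or range.

## Working session

There is one attempt and no reset: what is moved stays moved. The work goes in short steps, each a Python script; the robot and the scene stay as the last script left them, time stands still between calls to the robot, and variables do not carry over. Pictures are saved under pics/ and viewed, at most 14 in all, crops included, and the job is handed in when it is done.

```bash
mkdir -p pics; ls; python3 - <<'E'
from bench import env,kinematics,monitor,eyes,job
import cv2,numpy as np
for n in("scene","top"):
    f=eyes.grab_frame(n); cv2.imwrite(f"pics/{n}0.png",f["frame"][:,:,::-1]); np.savez(f"{n}0.npz",**f)
    print(n,f["mtx"].round(1).tolist(),f["view"].round(3).tolist())
s=monitor.sense(); print(s["clock"],s["position"],s["ee_rot"],env.hold_point_z)
E
```

```text
pics
scene [[477.7, 0.0, 318.0], [0.0, 477.7, 246.3], [0.0, 0.0, 1.0]] [[-0.841, -0.541, -0.023, 0.426], [-0.189, 0.333, -0.924, 0.167], [0.507, -0.772, -0.383, 0.739], [0.0, 0.0, 0.0, 1.0]]
top [[544.4, 0.0, 322.8], [0.0, 544.4, 235.8], [0.0, 0.0, 1.0]] [[0.005, -1.0, 0.016, -0.066], [-0.988, -0.008, -0.156, 0.534], [0.156, -0.015, -0.988, 1.021], [0.0, 0.0, 0.0, 1.0]]
0.1 [0.19547643 0.48700286 0.23080318] [ 1.89729985e-01  9.81836137e-01 -5.26017837e-04 -2.35956583e-04] 0.0187
```

View pics/top0.png

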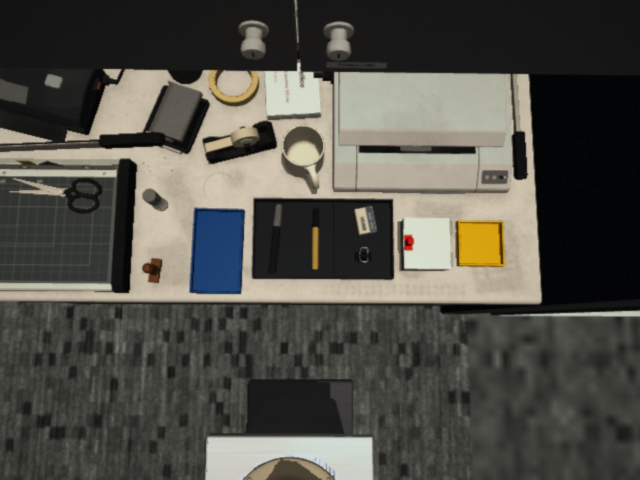

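View pics/scene0.png

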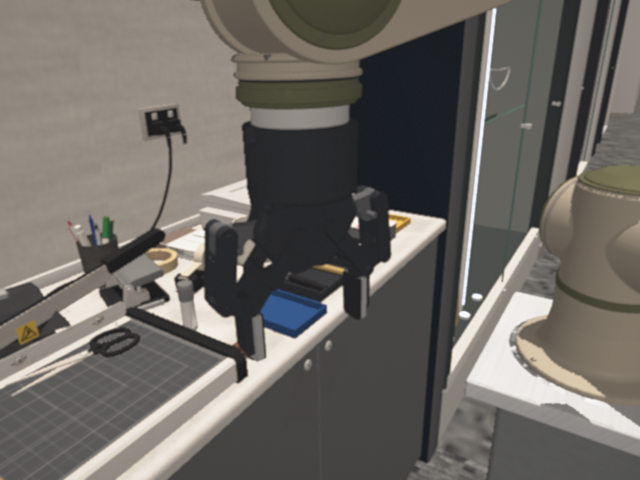

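The top view shows the blue tray (218,250), the charcoal tray (322,238) with marker (275,238), highlighter (316,240), carton (366,220) and clip (363,255), the box with its red fin (409,242), the yellow tray (480,243), the stamp (152,270) and the glue stick (152,198). The scene view shows mostly the arm, so it adds little.

```bash
cat > h.py <<'E'
from bench import env,kinematics,monitor,eyes,job
import cv2,numpy as np
from scipy.spatial.transform import Rotation as R
def ray(f,uv,z):
    "pixels -> world points on plane z"
    uv=np.atleast_2d(uv).astype(float); V=f["view"]; Rm=V[:3,:3]; c=-Rm.T@V[:3,3]
    d=np.c_[uv,np.ones(len(uv))]@np.linalg.inv(f["mtx"]).T@Rm
    return c+d*((z-c[2])/d[:,2])[:,None]
def proj(f,p):
    q=f["view"]@np.r_[p,1]; q=f["mtx"]@q[:3]; return q[:2]/q[2]
def down(yaw):
    "tool down, closing line (tool y) at angle yaw from world x"
    return down_R(yaw).as_quat()
def down_R(yaw):
    y=np.array([np.cos(yaw),np.sin(yaw),0]); z=np.array([0,0,-1.]); return R.from_matrix(np.c_[np.cross(y,z),y,z])
def blobs(f,mask,z,n=1,box=None):
    "largest blobs of mask as min-area rectangles on plane z: centre, sides, angle of long side"
    m=mask.astype(np.uint8)
    if box: k=np.zeros_like(m); k[box[1]:box[3],box[0]:box[2]]=1; m=m*k
    cs=sorted(cv2.findContours(m,cv2.RETR_EXTERNAL,cv2.CHAIN_APPROX_NONE)[0],key=cv2.contourArea)[::-1][:n]
    out=[]
    for c in cs:
        p=ray(f,c[:,0,:],z)[:,:2].astype(np.float32); b=cv2.boxPoints(cv2.minAreaRect(p))
        e=[b[1]-b[0],b[2]-b[1]]; e.sort(key=np.linalg.norm)
        out.append((b.mean(0).round(4),[round(float(np.linalg.norm(i)),4) for i in e[::-1]],round(float(np.arctan2(e[1][1],e[1][0])),3)))
    return out
def snap(n,name): 
    f=eyes.grab_frame(n); cv2.imwrite(f"pics/{name}.png",f["frame"][:,:,::-1]); np.savez(f"{name}.npz",**f); return f
E
python3 - <<'E'
from h import *
f=dict(np.load("top0.npz")); im=f["frame"]; h,s,v=cv2.split(cv2.cvtColor(im,cv2.COLOR_RGB2HSV))
print("blue tray",blobs(f,(h>100)&(h<130)&(s>120)&(v>60),.018,1,(180,195,255,305)))
print("yellow tray",blobs(f,(h>15)&(h<35)&(s>150)&(v>80),.018,1,(440,200,530,280)))
print("cover",blobs(f,(s<60)&(v>200),.0415,1,(395,212,453,275)))
print("fin",blobs(f,((h<8)|(h>172))&(s>150),.0695,1,(395,225,425,260)))
print("hl",blobs(f,(h>10)&(h<35)&(s>100)&(v>80),.011,1,(300,205,330,275)))
print("carton",blobs(f,(v>90),.021,1,(345,205,385,240)))
print("glue",ray(f,(150,193),.088),"stamp",ray(f,(153,273),.0))
print("tray corners",ray(f,[(253,199),(393,199),(393,278),(253,278)],.02).round(3).tolist())
print("clip",ray(f,(363,255),.03)); print("cam",-f["view"][:3,:3].T@f["view"][:3,3])
c=im[190:285,245:395]; g=np.clip((c/255.)**.5*255,0,255).astype(np.uint8)
cv2.imwrite("pics/crop.png",cv2.resize(g,None,fx=5,fy=5,interpolation=cv2.INTER_CUBIC)[:,:,::-1])
E
```

```text
blue tray [(array([0.5073, 0.1478], dtype=float32), [0.1673, 0.0987], -0.016)]
yellow tray [(array([ 0.5257, -0.3785], dtype=float32), [0.0937, 0.0919], 1.555)]
cover [(array([ 0.5218, -0.2584], dtype=float32), [0.1227, 0.1093], 0.009)]
fin [(array([ 0.518 , -0.2241], dtype=float32), [0.025, 0.0153], 0.008)]
hl [(array([ 0.5142, -0.0469], dtype=float32), [0.0849, 0.0121], 0.008)]
carton [(array([ 0.5699, -0.1448], dtype=float32), [0.0534, 0.0316], 0.191)]
glue [[0.60563604 0.26451029 0.088     ]] stamp [[0.46254038 0.27671905 0.        ]]
tray corners [[0.611, 0.079, 0.02], [0.614, -0.204, 0.02], [0.454, -0.201, 0.02], [0.452, 0.075, 0.02]]
clip [[ 0.49823637 -0.14145733  0.03      ]]
cam [ 0.36773586 -0.04560458  1.09282265]
```

View pics/crop.png

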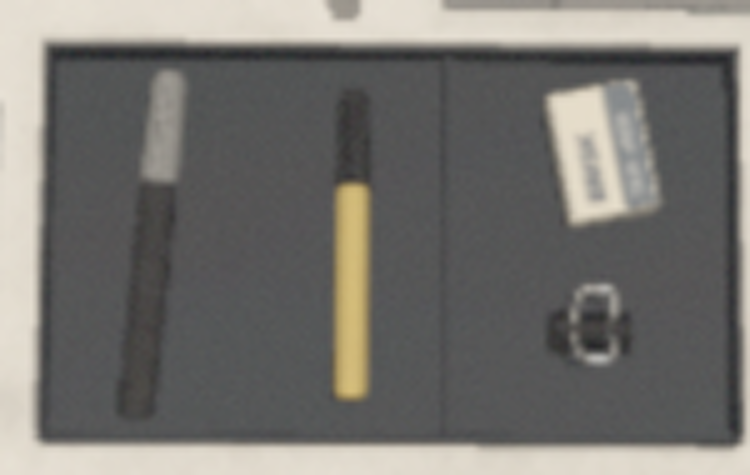

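The crop shows the marker running from (168,75) to (137,415), the highlighter from (353,90) to (350,400), the carton around (603,152) and the clip around (594,323), its body along world y. Next I'll take wrist views for accuracy.

```bash
python3 - <<'E'
from h import *
q=down(np.pi/2)
for i,p in enumerate([(.45,-.06,.30),(.45,-.28,.30)]):
    for yaw in (np.pi/2,-np.pi/2): 
        s=kinematics.ik(p,down(yaw)); print(yaw,None if s is None else np.round(s,2))
env.reach((.45,-.06,.30),q); f=snap("wrist","w0"); print(-f["view"][:3,:3].T@f["view"][:3,3], f["mtx"][0,0])
env.reach((.45,-.28,.30),q); f=snap("wrist","w1"); print(-f["view"][:3,:3].T@f["view"][:3,3],monitor.sense()["clock"])
a=cv2.imread("pics/w0.png");b=cv2.imread("pics/w1.png")
cv2.imwrite("pics/w01.png",cv2.resize(np.vstack([a,b]),(400,600)))
E
```

```text
1.5707963267948966 [-0.39  0.11  1.57 -0.    1.46 -1.96]
-1.5707963267948966 [-0.39  0.11  1.57 -0.    1.46  1.18]
1.5707963267948966 [-0.78  0.28  1.36 -0.    1.5  -2.35]
-1.5707963267948966 [-0.78  0.28  1.36 -0.    1.5   0.79]
[ 0.37784845 -0.059723    0.44233175] 359.688525678527
[ 0.3780764  -0.27912173  0.44250752] 3.2583
```

View pics/w01.png

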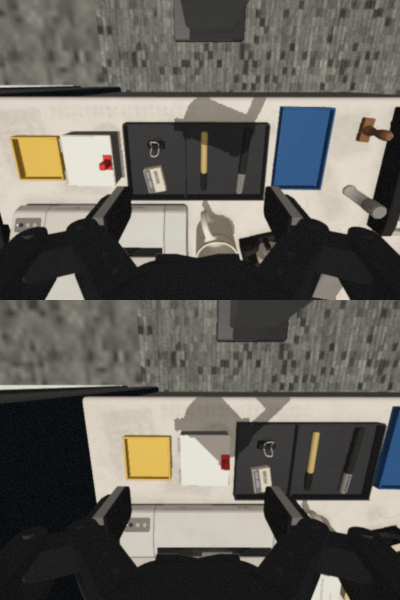

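These two views (seen from the far side) show all objects: in w0 the clip is at about (245,237) in full pixels, carton (246,288), highlighter (326,245), marker (390,255), fin (170,260), blue tray (487,237) and yellow tray (58,252).

```bash
python3 - <<'E'
from h import *
for n,B in(("w0",dict(blue=(420,150,560,320),yel=(0,200,105,300),cov=(95,205,200,305),fin=(140,235,200,290),hl=(305,190,350,300),car=(222,262,275,318),cap=(360,255,400,325),clip=(222,212,275,262))),
           ("w1",dict(blue=None,yel=(190,205,285,300),cov=(280,200,375,310),fin=(340,240,375,280),hl=(470,190,530,310),car=(395,262,440,315),cap=(535,255,570,320),clip=(400,212,450,262)))):
    f=dict(np.load(n+".npz")); im=f["frame"]; h,s,v=cv2.split(cv2.cvtColor(im,cv2.COLOR_RGB2HSV))
    if B["blue"]: print("blue",blobs(f,(h>100)&(h<130)&(s>120)&(v>60),.018,1,B["blue"]))
    print("yel",blobs(f,(h>15)&(h<35)&(s>130)&(v>80),.018,1,B["yel"]))
    print("cover",blobs(f,(s<60)&(v>185),.0415,1,B["cov"]))
    print("fin",blobs(f,((h<8)|(h>172))&(s>130),.06,1,B["fin"]))
    print("hl",blobs(f,(h>10)&(h<35)&(s>100)&(v>80),.011,1,B["hl"]))
    print("carton",blobs(f,v>110,.021,1,B["car"]))
    print("mcap",blobs(f,v>90,.014,1,B["cap"]))
    print("clipwire",blobs(f,v>100,.035,1,B["clip"]))
a=cv2.imread("pics/w0.png")[180:330]; cv2.imwrite("pics/c.png",np.vstack([cv2.resize((np.clip((x/255.)**.6,0,1)*255).astype(np.uint8),(800,300),interpolation=cv2.INTER_CUBIC) for x in (a[:,60:460],cv2.imread("pics/w1.png")[180:330,200:600])]))
E
```

```text
blue [(array([0.5052, 0.1453], dtype=float32), [0.1671, 0.1019], -0.016)]
yel [(array([ 0.5222, -0.3759], dtype=float32), [0.0961, 0.0919], -1.57)]
cover [(array([ 0.5185, -0.2637], dtype=float32), [0.1339, 0.1234], -1.57)]
fin [(array([ 0.5163, -0.2263], dtype=float32), [0.0264, 0.0224], -0.003)]
hl [(array([ 0.5143, -0.0467], dtype=float32), [0.0883, 0.0128], 0.005)]
carton [(array([ 0.5675, -0.1465], dtype=float32), [0.0572, 0.0384], 0.187)]
mcap [(array([0.58  , 0.0294], dtype=float32), [0.0454, 0.0145], -0.052)]
clipwire [(array([ 0.5048, -0.1412], dtype=float32), [0.0186, 0.0166], -0.059)]
yel [(array([ 0.5225, -0.3782], dtype=float32), [0.0922, 0.0916], -0.005)]
cover [(array([ 0.5254, -0.2651], dtype=float32), [0.1271, 0.1125], -0.027)]
fin [(array([ 0.5154, -0.229 ], dtype=float32), [0.0267, 0.0137], 0.031)]
hl [(array([ 0.5133, -0.0467], dtype=float32), [0.0882, 0.0153], -0.001)]
carton [(array([ 0.5671, -0.1479], dtype=float32), [0.0574, 0.0378], 0.183)]
mcap [(array([0.5797, 0.0296], dtype=float32), [0.0443, 0.0158], -0.068)]
clipwire [(array([ 0.5053, -0.1451], dtype=float32), [0.0188, 0.0176], 0.096)]
```

View pics/c.png

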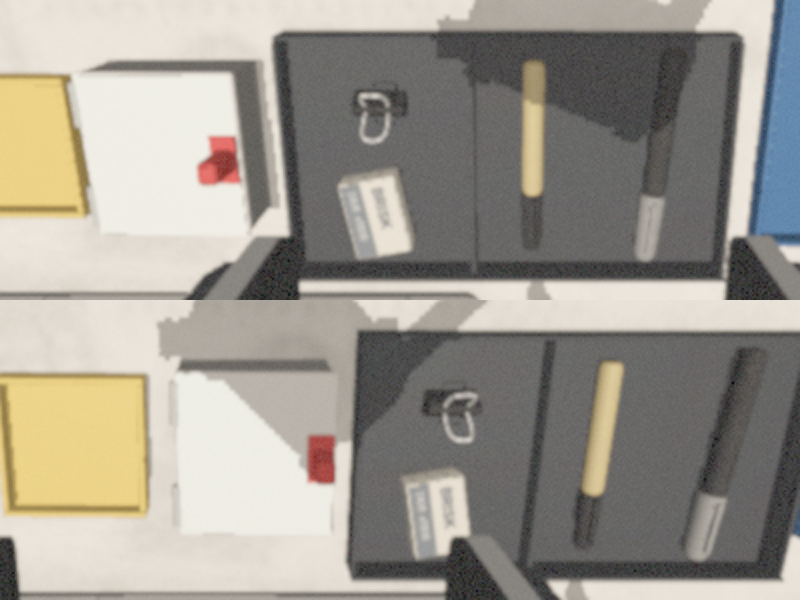

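```bash
python3 - <<'E'
from h import *
L=lambda n:dict(np.load(n+".npz"))
a,b,t=L("w0"),L("w1"),L("top0")
P=lambda f,uv,z:print(ray(f,uv,z)[:,:2].round(4).tolist())
print("cover corners");P(b,[(289,216),(366.5,216),(366.5,296.5),(289,296.5)],.0415);P(a,[(98.5,217.5),(178,216),(186,297.5),(111,297.5)],.0415);P(t,[(402.5,217.5),(451,218),(451,270),(403,270)],.0415)
# fin mask extents
for n,f in(("w0",a),("w1",b),("top0",t)):
    h,s,v=cv2.split(cv2.cvtColor(f["frame"],cv2.COLOR_RGB2HSV)); m=((h<8)|(h>172))&(s>130)
    bx=dict(w0=(140,235,200,290),w1=(340,240,375,280),top0=(395,225,425,260))[n]; k=np.zeros_like(m);k[bx[1]:bx[3],bx[0]:bx[2]]=1;y,x=np.where(m&k);print(n,x.min(),x.max(),y.min(),y.max(), "pred",proj(f,(.518,-.224,.0415)).round(1),proj(f,(.518,-.224,.0695)).round(1))
print("marker ends");U=lambda u,v:(60+u/2,180+v/2);W=lambda u,v:(200+u/2,180+(v-300)/2)
P(a,[U(675,48),U(647,258)],.012);P(b,[W(750,350),W(698,557)],.012)
print("hl ends");P(a,[U(533,62),U(533,248)],.011);P(b,[W(612,363),W(584,547)],.011)
print("clip body ends z.021");P(a,[U(353,103),U(407,103)],.021);P(b,[W(424,403),W(480,403)],.021)
print("wires left/right z.037");P(a,[U(358,115),U(392,115)],.036);P(b,[W(444,415),W(477,415)],.036)
print("top clip");T=lambda u,v:(245+u/5,190+v/5)
P(t,[T(548,332),T(632,332)],.019);P(t,[T(570,323),T(618,323),T(594,284),T(594,363)],.037)
E
```

```text
cover corners
[[0.4699, -0.3095], [0.4698, -0.2211], [0.5705, -0.217], [0.5705, -0.3116]]
[[0.4713, -0.3079], [0.4695, -0.2169], [0.5714, -0.2181], [0.5715, -0.3096]]
[[0.5718, -0.2188], [0.5716, -0.3147], [0.4687, -0.3115], [0.4681, -0.218]]
w0 159 179 249 271 pred [176.4 256.1] [166.9 264.5]
w1 354 366 248 270 pred [362.4 255.9] [365.5 264.2]
top0 404 412 235 249 pred [405.6 244.6] [408.1 242.5]
marker ends
[[0.4613, 0.0395], [0.6022, 0.03]]
[[0.4628, 0.036], [0.6019, 0.0299]]
hl ends
[[0.4702, -0.0465], [0.5955, -0.0454]]
[[0.4711, -0.0461], [0.5951, -0.046]]
clip body ends z.021
[[0.4935, -0.1559], [0.4935, -0.1231]]
[[0.4938, -0.162], [0.4938, -0.128]]
wires left/right z.037
[[0.4967, -0.15], [0.4967, -0.13]]
[[0.497, -0.1539], [0.497, -0.1344]]
top clip
[[0.4967, -0.1257], [0.4969, -0.1592]]
[[0.4981, -0.133], [0.4982, -0.1518], [0.5136, -0.1425], [0.4825, -0.1423]]
```

Positions agree between views to 2–3 mm: box centre ≈(.5205,-.265), fin ≈(.517,-.226). Next: grip the fin and swing the cover open, pivoting in the pads with the tool vertical because of the tall panel on the right.

```bash
cat >> h.py <<'E'
def best(p,yaw):
    c=[]
    for k in(-1,0,1):
        s=kinematics.ik(p,down(yaw+k*np.pi))
        if s is not None: c.append((abs(s[5]),k))
    return down(yaw+min(c)[1]*np.pi)
def go(p,yaw): q=best(p,yaw); env.reach(p,q); return q
def st(*k): 
    s=monitor.sense(); print(round(s["clock"],1),np.round(s["position"],4),"gap",round(s["finger_gap"],3),"F",np.round(s["contact_force"],1),"grip",round(s["gripper_force"],1),*k)
HY,HZ,BX,BY,FX=-.3115,.0365,.5205,-.2655,.517
def arc(th,back=.0095,a=.086,b=.0205):
    c,s=np.cos(th),np.sin(th); return np.array([FX,HY+a*c-b*s,HZ+a*s+b*c-back])
E
python3 - <<'E'
from h import *
go((FX,arc(0)[1],.16),0); st()
env.movel(arc(0),.12,guard=8); st("down")
env.close_gripper(20); st("closed")
for th in np.linspace(.08,1.62,20): env.movel(arc(th),.07)
st("open"); snap("wrist","w2"); snap("scene","s2")
a=cv2.imread("pics/w2.png");b=cv2.imread("pics/s2.png")
cv2.imwrite("pics/v2.png",cv2.resize(np.vstack([a,b]),(400,600)))
E
```

```text
4.8 [ 0.5172 -0.2253  0.1604] gap 0.997 F [-0.3 -0.2 -0. ] grip 0.0
5.9 [ 0.5174 -0.2258  0.0482] gap 1.0 F [0.6 0.4 0.5] grip 0.0 down
6.5 [ 0.5202 -0.2259  0.0487] gap 0.155 F [16.9  1.7 -1.1] grip 24.7 closed
11.5 [ 0.5208 -0.3366  0.1135] gap 0.16 F [19.6 -0.1  1.5] grip 19.6 open
```

View pics/v2.png

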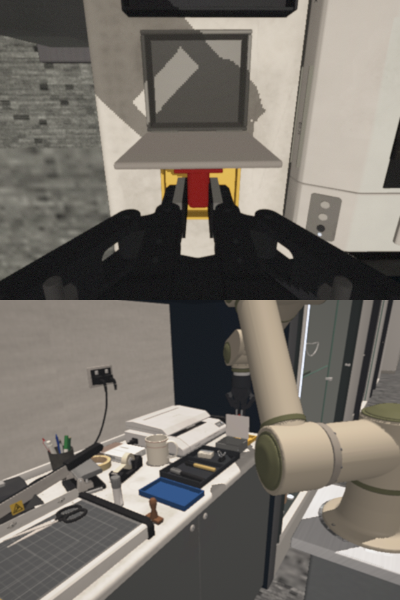

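The cover stands upright with the fin between the pads; the 17 N sideways load puts the fin about 3 mm further in x, at about .5205. Now release and fetch the carton.

```bash
sed -i 's/FX=-.3115,.0365,.5205,-.2655,.517/FX=-.3115,.0365,.5205,-.2655,.5205/' h.py; python3 - <<'E'
from h import *
env.release(); st("rel")
env.movel((.5205,-.3366,.20),.2)
C=np.array([.568,-.1465]); yw=.187+np.pi/2
go((*C,.15),yw); st()
w=env.movel((*C,.0105),.12,guard=8); st("down",w)
env.close_gripper(25); st("closed")
env.movel((*C,.13),.15); st("lift"); snap("wrist","w3")
E
```

```text
12.3 [ 0.517  -0.3362  0.1119] gap 1.0 F [-0.4 -0.4  0.1] grip 0.0 rel
14.4 [ 0.5678 -0.1468  0.1496] gap 0.999 F [0.  0.  0.9] grip 0.0
15.7 [ 0.5684 -0.1467  0.0112] gap 0.996 F [-0.3 -0.6  0.3] grip 0.0 down False
16.2 [ 0.5682 -0.1466  0.0108] gap 0.411 F [-0.2  0.4  2.8] grip 25.6 closed
17.2 [ 0.5675 -0.1463  0.1289] gap 0.412 F [ 0.3 -0.3 -1.6] grip 25.2 lift
```

View pics/w3.png

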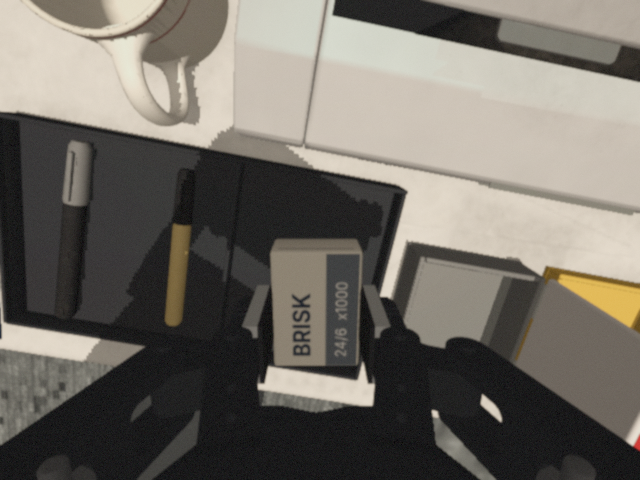

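The carton is held level between the pads, and the cover stands upright at the right. Now I turn it and lower it into the box.

```bash
python3 - <<'E'
from h import *
go((.5205,-.19,.16),0); st()
env.movel((BX,BY+.009,.16),.15)
w=env.movel((BX,BY+.009,.031),.1,guard=6); st("low",w)
env.release(); st("rel")
env.movel((BX,BY+.009,.18),.2)
env.movel((.47,-.19,.25),.2); f=snap("wrist","w4"); st()
E
```

```text
18.6 [ 0.5205 -0.1899  0.1597] gap 0.413 F [ 0.2 -0.8 -1.2] grip 25.2
20.6 [ 0.5208 -0.2567  0.0316] gap 0.416 F [ 0.4  0.1 -0.3] grip 25.2 low False
21.2 [ 0.5205 -0.2565  0.031 ] gap 1.001 F [-0.1 -0.8 -0. ] grip 0.0 rel
22.8 [ 0.47   -0.1904  0.2487] gap 1.001 F [0.6 0.2 0.2] grip 0.0
```

View pics/w4.png

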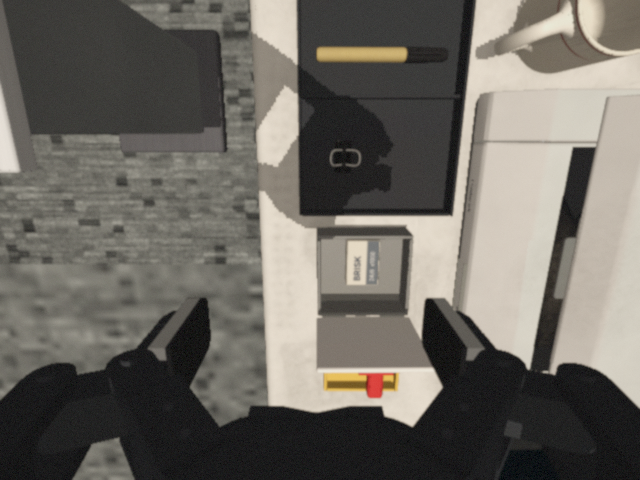

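The carton lies flat in the box and the cover stands open. Now I push the cover shut with closed fingers, clear of the fin.

```bash
python3 - <<'E'
from h import *
X=.486
env.close_gripper(20)
env.movel((X,-.25,.24),.25)
env.movel((X,-.362,.24),.2); env.movel((X,-.362,.105),.2); st()
def p(th,r=.072):
    c,s=np.cos(th),np.sin(th); return (X,HY+r*c-.006*s-.011,HZ+r*s+.006*c)
for th in np.linspace(1.75,.0,18): env.movel(p(th),.07)
st("end"); y=p(0)
w=env.movel((X,y[1],HZ-.004),.03,guard=8); st("press",w)
env.movel((X,y[1],.15),.2); snap("wrist","w5"); st()
E
```

```text
25.5 [ 0.4866 -0.3621  0.1065] gap 0.001 F [0.4 0.4 0.1] grip 0.0
30.3 [ 0.4859 -0.2504  0.0421] gap -0.0 F [-0.2  1.1  0.2] grip 0.0 end
30.5 [ 0.4861 -0.2505  0.0414] gap 0.002 F [-1.2  0.5  7. ] grip 3.6 press True
31.3 [ 0.4854 -0.25    0.1484] gap -0.005 F [-0.2 -0.2 -0.2] grip 0.0
```

View pics/w5.png

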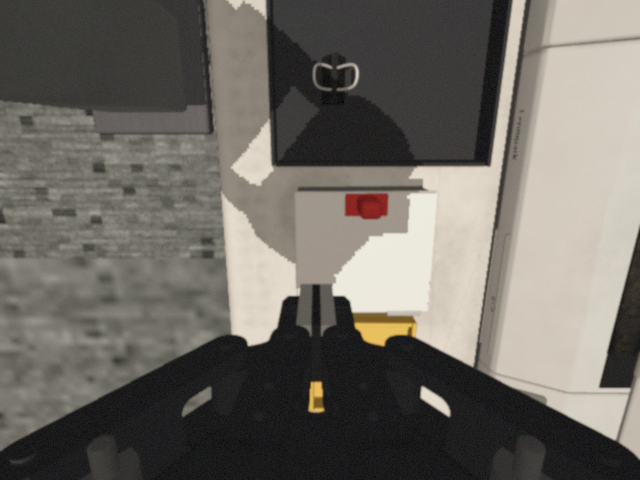

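The cover is shut: the press met 7 N at z = .0414, which is the cover-top height. The clip's wires are at (336,75). Now the clip.

```bash
python3 - <<'E'
from h import *
f=dict(np.load("w5.npz")); print(ray(f,[(312,75),(359,75),(336,57),(336,93)],.034).round(4).tolist(), ray(f,[(336,54),(336,104)],.019).round(4).tolist())
env.release()
C=(.497,-.142)
go((*C,.16),np.pi/2); f=snap("wrist","w6"); st()
w=env.movel((*C,.0235),.12,guard=6); st("down",w)
if not w:
    env.close_gripper(20); st("closed")
    env.movel((*C,.14),.12); st("lift"); snap("wrist","w7")
a=cv2.imread("pics/w6.png");b=cv2.imread("pics/w7.png")
cv2.imwrite("pics/v7.png",cv2.resize(np.vstack([a,b]),(400,600)))
E
```

```text
[[0.4823, -0.1423, 0.034], [0.5132, -0.1423, 0.034], [0.4979, -0.1315, 0.034], [0.4983, -0.1534, 0.034]] [[0.4987, -0.1269, 0.019], [0.4992, -0.1591, 0.019]]
33.7 [ 0.497  -0.1422  0.16  ] gap 1.004 F [-0.1 -0.4 -0.6] grip 0.0
35.0 [ 0.4974 -0.1422  0.0241] gap 0.997 F [ 0.4 -0.4 -0.2] grip 0.0 down False
35.6 [ 0.497  -0.1421  0.0237] gap 0.188 F [-1.3 -0.1  2.6] grip 18.9 closed
36.7 [ 0.4967 -0.1418  0.1393] gap 0.188 F [-0.  -0.1 -0.3] grip 18.9 lift
```

View pics/v7.png

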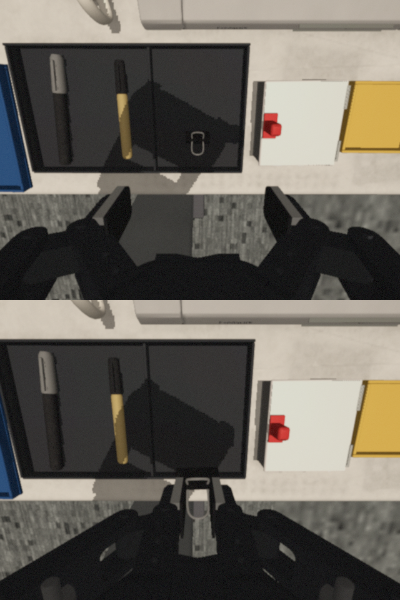

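The clip is held by its wires (gap 16 mm). Now I place it in the yellow tray. The pens' fingers run close to the tray wall and divider, so I'll take measuring views of that area too.

```bash
python3 - <<'E'
from h import *
T=(.523,-.3765)
env.movel((.50,-.20,.17),.2); go((*T,.17),0)
w=env.movel((*T,.027),.12,guard=6); st("low",w)
env.release(); env.movel((*T,.17),.2); st("up")
go((.44,-.06,.17),np.pi/2); f=snap("wrist","w8"); 
env.movel((.44,.04,.17),.2); g=snap("wrist","w9"); st()
a=cv2.imread("pics/w8.png")[:330];b=cv2.imread("pics/w9.png")[:330]
cv2.imwrite("pics/v9.png",np.vstack([cv2.resize((np.clip((x/255.)**.6,0,1)*255).astype(np.uint8),(576,297)) for x in(a,b)]))
E
```

```text
40.2 [ 0.5233 -0.3768  0.0278] gap 0.192 F [-0.8 -0.8  0.6] grip 18.9 low False
41.7 [ 0.5226 -0.3761  0.1686] gap 0.999 F [ 0.   0.1 -0.8] grip 0.0 up
44.2 [0.4402 0.0391 0.17  ] gap 1.0 F [ 1.1 -0.  -0.6] grip 0.0
```

View pics/v9.png

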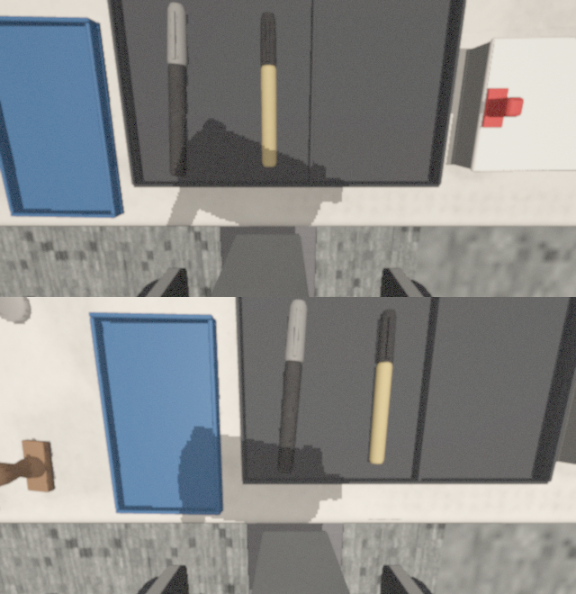

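```bash
python3 - <<'E'
from h import *
k=640/576
for n in("w8","w9"):
    f=dict(np.load(n+".npz")); g=cv2.GaussianBlur(f["frame"].mean(2),(1,5),0)
    r=115; lo,hi=(105,370) if n=="w8" else (250,500)
    x=np.arange(lo,hi); 
    for z in(.003,.02,.027): 
        y=ray(f,[(270 if n=="w8" else 400,r)],z)[0]; print(n,z,y.round(3),end=" ")
    print(); row=g[r-3:r+4,lo:hi].mean(0).round().astype(int); print(lo,row.tolist())
f=dict(np.load("w8.npz"));h=dict(np.load("w9.npz"))
for y in(-.085,-.08,.075,.08): print(y,[(proj(a,(.52,y,z)).round(1).tolist()) for a in(f,h) for z in(.003,.02,.027)])
E
```

```text
w8 0.003 [ 0.525 -0.023  0.003] w8 0.02 [ 0.524 -0.025  0.02 ] w8 0.027 [ 0.524 -0.026  0.027] 
105 [84, 82, 83, 87, 87, 77, 59, 39, 36, 32, 32, 33, 36, 40, 51, 52, 61, 118, 176, 195, 199, 199, 199, 198, 198, 197, 197, 195, 179, 134, 78, 54, 37, 27, 22, 19, 24, 24, 25, 23, 22, 22, 23, 27, 37, 48, 51, 52, 50, 50, 50, 50, 52, 51, 53, 52, 52, 51, 52, 52, 51, 51, 51, 50, 51, 51, 51, 52, 52, 51, 52, 51, 52, 52, 52, 52, 51, 50, 52, 52, 52, 47, 41, 33, 34, 37, 38, 38, 38, 40, 40, 41, 40, 39, 38, 37, 33, 29, 31, 27, 22, 22, 29, 37, 47, 52, 51, 51, 52, 53, 53, 52, 51, 53, 53, 51, 52, 52, 51, 51, 53, 52, 52, 52, 53, 51, 51, 53, 52, 50, 53, 51, 53, 53, 53, 52, 51, 51, 51, 52, 52, 51, 51, 51, 52, 51, 52, 52, 50, 52, 51, 53, 51, 52, 53, 53, 52, 52, 53, 52, 51, 52, 53, 52, 52, 52, 52, 52, 53, 52, 51, 52, 52, 52, 53, 53, 53, 52, 51, 53, 52, 53, 51, 52, 56, 74, 103, 121, 134, 141, 147, 150, 153, 154, 153, 151, 149, 145, 138, 130, 115, 91, 66, 55, 53, 52, 52, 52, 51, 52, 52, 51, 53, 52, 52, 50, 53, 52, 52, 52, 53, 53, 52, 53, 53, 51, 51, 53, 52, 53, 52, 53, 52, 52, 52, 52, 52, 49, 37, 27, 32, 46, 53,
[... 933 characters left out ...]
 160, 153, 137, 104, 71, 60, 60, 60, 57, 59, 60, 59, 59, 58, 60, 60, 58, 58, 59, 60, 58, 58, 59, 60, 60, 60, 59, 59, 58, 61, 59, 59, 59, 60, 60, 58, 52, 38, 27, 24, 24, 25, 25, 27, 27, 35, 50, 58, 59, 59, 59, 59, 59, 60, 58, 58, 60, 59, 61, 60, 59, 61, 58, 60, 58, 58, 58, 58, 58, 58, 59]
-0.085 [[345.6, 121.4], [347.4, 120.7], [348.2, 120.4], [467.4, 121.4], [476.3, 120.7], [480.3, 120.4]]
-0.08 [[339.5, 121.4], [340.9, 120.7], [341.6, 120.4], [461.3, 121.4], [469.8, 120.7], [473.6, 120.4]]
0.075 [[150.1, 121.4], [140.4, 120.7], [136.0, 120.4], [271.9, 121.4], [269.4, 120.7], [268.2, 120.4]]
0.08 [[144.0, 121.4], [133.9, 120.7], [129.4, 120.4], [265.8, 121.4], [262.9, 120.7], [261.6, 120.4]]
```

Numeric profile: the divider face is at y=-.083 and 20 mm high, the left wall's inner face at y=.075 and 27 mm high. A centred open grip would strike these, so I'll nudge the marker about 8 mm left for finger room. Then I'll take the highlighter with the gripper shifted toward the tray's middle.

```bash
cat >> h.py <<'E'
def marker(f):
    "marker centre and angle from its dark pixels plus grey cap, against the tray floor (flat-lit)"
    pass
E
python3 - <<'E'
from h import *
env.close_gripper(20)
go((.532,.005,.12),0); env.movel((.532,.005,.010),.15,guard=8); st("in")
w=env.movel((.532,.0235,.010),.03,guard=15); st("nudged",w)
env.movel((.532,.012,.010),.1); env.movel((.532,.005,.12),.2); env.release()
go((.44,.04,.17),np.pi/2); f=snap("wrist","w10"); st()
for r in (60,115,170): print(r,f["frame"][r-3:r+4,262:350].mean((0,2)).round().astype(int).tolist(), ray(f,[(262,r),(350,r)],.012)[:,:2].round(4).tolist())
h,s,v=cv2.split(cv2.cvtColor(f["frame"],cv2.COLOR_RGB2HSV)); print(blobs(f,(h>10)&(h<35)&(s>100)&(v>80),.011,1,(390,0,470,210)))
a=cv2.imread("pics/w10.png")[:330]; cv2.imwrite("pics/v10.png",a)
E
```

```text
47.2 [0.5325 0.0049 0.0108] gap -0.002 F [ 0.1 -0.7  0.1] grip 0.0 in
48.0 [0.532  0.0235 0.01  ] gap 0.001 F [-0.1 -0.2 -0.9] grip 0.0 nudged False
51.2 [0.4401 0.0399 0.1699] gap 1.0 F [-0.   0.4  0. ] grip 0.0
60 [206, 195, 148, 85, 60, 50, 36, 29, 32, 47, 56, 58, 59, 59, 59, 59, 59, 59, 59, 59, 59, 59, 58, 60, 58, 60, 60, 60, 60, 59, 59, 59, 59, 61, 59, 60, 60, 60, 58, 59, 60, 59, 58, 60, 64, 80, 97, 108, 116, 122, 127, 125, 117, 121, 132, 135, 135, 132, 132, 132, 130, 127, 121, 113, 101, 82, 67, 59, 59, 61, 60, 60, 60, 60, 59, 59, 59, 60, 59, 59, 58, 58, 60, 59, 60, 59, 60, 59] [[0.5641, 0.0806], [0.5641, 0.0137]]
115 [207, 206, 205, 193, 147, 86, 59, 50, 37, 28, 33, 50, 56, 60, 60, 58, 60, 59, 59, 59, 59, 60, 59, 60, 59, 60, 59, 60, 58, 60, 58, 57, 60, 59, 60, 60, 60, 59, 58, 59, 58, 55, 45, 34, 34, 34, 38, 42, 43, 44, 46, 45, 46, 45, 46, 44, 44, 41, 41, 36, 34, 42, 54, 59, 60, 60, 59, 59, 60, 59, 59, 59, 60, 58, 58, 58, 60, 59, 59, 59, 59, 60, 57, 58, 60, 61, 59, 59] [[0.5245, 0.0823], [0.5245, 0.0127]]
170 [131, 130, 129, 130, 129, 120, 85, 48, 33, 28, 26, 24, 28, 32, 31, 33, 32, 33, 34, 34, 33, 32, 32, 34, 34, 32, 31, 34, 33, 34, 30, 33, 33, 34, 33, 33, 31, 33, 33, 27, 21, 20, 23, 25, 24, 21, 23, 26, 26, 26, 23, 29, 26, 25, 24, 22, 22, 27, 31, 36, 34, 34, 34, 35, 36, 35, 33, 34, 36, 34, 36, 39, 43, 39, 35, 33, 30, 32, 33, 34, 33, 33, 33, 34, 36, 35, 37, 35] [[0.4815, 0.084], [0.4816, 0.0115]]
[(array([ 0.5125, -0.0465], dtype=float32), [0.0868, 0.0138], -0.003)]
```

View pics/v10.png

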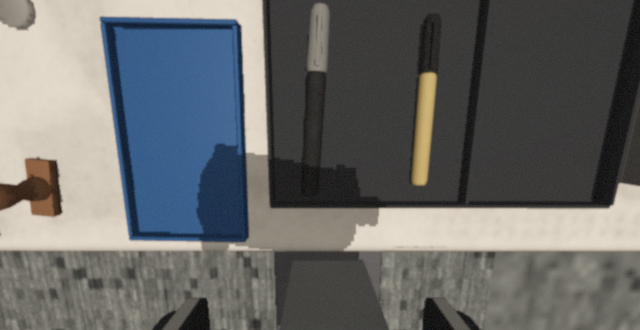

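The marker is now at y≈.042 with even clearance from the wall; the highlighter is unchanged at y=-.0465. Now I take the highlighter with the shifted grip.

```bash
python3 - <<'E'
from h import *
C=(.528,-.0245)
go((*C,.14),np.pi/2)
w=env.movel((*C,.008),.1,guard=6); st("down",w)
if w: env.movel((*C,.14),.1); raise SystemExit
env.close_gripper(20); st("closed")
env.movel((*C,.12),.12); st("lift")
f=snap("wrist","w11"); cv2.imwrite("pics/v11.png",f["frame"][:,:,::-1])
E
```

```text
53.2 [ 0.5283 -0.0246  0.0085] gap 1.006 F [-0.2  0.7 -0. ] grip 0.0 down False
53.9 [ 0.5281 -0.0245  0.0081] gap 0.105 F [-0.4  0.5  2.3] grip 23.4 closed
55.0 [ 0.5276 -0.0244  0.1193] gap 0.106 F [-0.2  0.1 -0.7] grip 23.2 lift
```

View pics/v11.png

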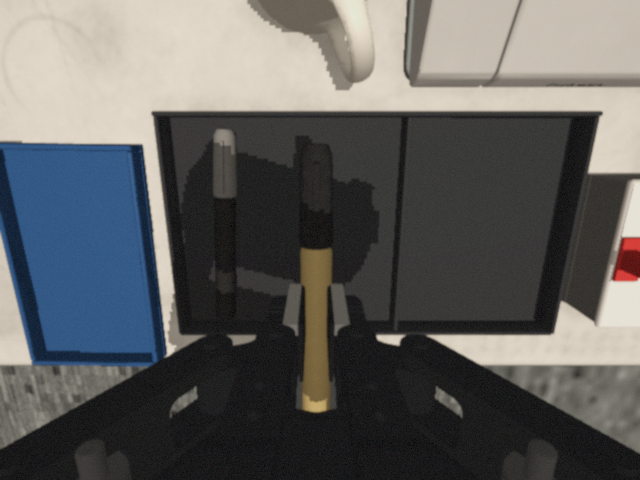

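The highlighter is held straight. I place it in the blue tray, then pick the marker the same way.

```bash
python3 - <<'E'
from h import *
P=(.502,.168); yb=np.pi/2-.016
env.movel((.50,.02,.15),.2); go((*P,.13),yb)
w=env.movel((*P,.020),.12,guard=6); st("hl low",w)
env.release(); env.movel((*P,.13),.2)
C=(.532,.0128); go((*C,.14),np.pi/2-.06)
w=env.movel((*C,.009),.1,guard=6); st("down",w)
if w: env.movel((*C,.14),.1); raise SystemExit
env.close_gripper(20); st("closed")
env.movel((*C,.13),.12); st("lift"); snap("wrist","w12")
if monitor.sense()["finger_gap"]<.08: raise SystemExit
P=(.505,.123); go((*P,.14),yb)
w=env.movel((*P,.023),.12,guard=6); st("mk low",w)
env.release(); env.movel((*P,.14),.2); st()
go((.42,-.05,.25),np.pi/2); env.hold(.3); snap("wrist","w13"); snap("top","t13"); st()
a=cv2.imread("pics/w13.png");b=cv2.imread("pics/t13.png")[190:310,130:530]
cv2.imwrite("pics/v13.png",np.vstack([cv2.resize(a,(480,360)),cv2.resize(b,(480,144))]))
E
```

```text
59.0 [0.5024 0.1681 0.0206] gap 0.1 F [ 0.2 -0.2  0.4] grip 23.2 hl low False
64.3 [0.5323 0.0128 0.0095] gap 1.004 F [-0.8 -0.6  0.5] grip 0.0 down False
65.1 [0.5336 0.0176 0.0138] gap 0.301 F [-10.2  33.5  49.8] grip 24.7 closed
66.2 [0.5316 0.0128 0.1292] gap -0.003 F [0.  0.1 0.4] grip 0.0 lift
```

The marker grip failed: something wedged at a gap of 26 mm and the fingers came up empty. I'll measure where the marker lies now, numerically.

```bash
python3 - <<'E'
from h import *
env.release(); go((.44,.04,.17),np.pi/2); f=snap("wrist","w14"); st()
g=cv2.GaussianBlur(f["frame"].mean(2),(5,5),0)
# profiles over tray floor: report columns deviating from floor level
for r in range(8,200,16):
    row=g[r,275:470]; m=np.median(row); d=np.abs(row-m)>6; i=np.where(d)[0]
    runs=np.split(i,np.where(np.diff(i)>2)[0]+1) if len(i) else []
    o=[]
    for q in runs:
        if len(q)<3: continue
        y=ray(f,[(275+q[0],r),(275+q[-1],r)],.012); o.append((y[0,1].round(3),y[1,1].round(3),int(row[q].mean())))
    print(r,ray(f,[(300,r)],.012)[0,0].round(3),int(m),[tuple(map(float,x)) for x in o])
b=dict(np.load("w11.npz"))
E
```

```text
67.6 [0.4405 0.0398 0.1701] gap 1.0 F [ 0.6  0.5 -0.2] grip 0.0
8 0.599 58 [(0.019, 0.008, 108.0)]
24 0.589 58 [(0.022, 0.002, 117.0)]
40 0.578 58 [(0.022, 0.003, 118.0)]
56 0.567 58 [(0.024, 0.004, 118.0)]
72 0.556 59 [(0.023, 0.006, 92.0)]
88 0.545 58 [(0.026, 0.009, 40.0)]
104 0.533 58 [(0.026, 0.01, 39.0), (-0.078, -0.081, 38.0)]
120 0.521 58 [(0.028, 0.012, 39.0), (-0.078, -0.082, 34.0)]
136 0.509 58 [(0.028, 0.012, 40.0), (-0.079, -0.084, 32.0)]
152 0.496 59 [(0.03, 0.013, 38.0), (-0.079, -0.085, 31.0)]
168 0.483 57 [(0.073, 0.007, 33.0), (-0.078, -0.087, 33.0)]
184 0.47 56 [(0.074, 0.005, 30.0), (-0.079, -0.087, 31.0)]
```

The marker now lies flat near (.532,.018) at an angle of −.11, well clear of everything. I retry, nearly centred and slightly lower.

```bash
python3 - <<'E'
from h import *
yb=np.pi/2-.016
C=(.532,.0135); go((*C,.14),np.pi/2-.11)
w=env.movel((*C,.007),.1,guard=6); st("down",w)
if w: env.movel((*C,.14),.1); raise SystemExit
env.close_gripper(20); st("closed")
env.movel((*C,.13),.12); st("lift"); snap("wrist","w12")
if not .08<monitor.sense()["finger_gap"]<.2: raise SystemExit
P=(.505,.123); go((*P,.14),yb)
w=env.movel((*P,.023),.12,guard=6); st("mk low",w)
env.release(); env.movel((*P,.14),.2); st()
go((.42,-.03,.25),np.pi/2); env.hold(.3); snap("wrist","w13"); snap("top","t13"); st()
a=cv2.imread("pics/w13.png");b=cv2.imread("pics/t13.png")[190:310,130:530]
cv2.imwrite("pics/v13.png",np.vstack([cv2.resize(a[:360],(640,360)),cv2.resize(b,(640,192),interpolation=cv2.INTER_CUBIC)]))
E
```

```text
69.6 [0.5323 0.0134 0.0075] gap 0.998 F [ 0.2 -0.  -0.1] grip 0.0 down False
70.2 [0.5321 0.0135 0.0071] gap 0.175 F [-1.1  0.7  1.7] grip 21.3 closed
71.4 [0.5316 0.0136 0.1293] gap 0.174 F [ 0.   0.7 -0.6] grip 21.1 lift
75.1 [0.5054 0.123  0.0236] gap 0.171 F [-1.   0.1  0.1] grip 21.1 mk low False
76.5 [0.5044 0.123  0.139 ] gap 1.002 F [-0.7  0.2 -0.7] grip 0.0
79.3 [ 0.42 -0.03  0.25] gap 1.001 F [-0.2  0.7  0.5] grip 0.0
```

View pics/v13.png

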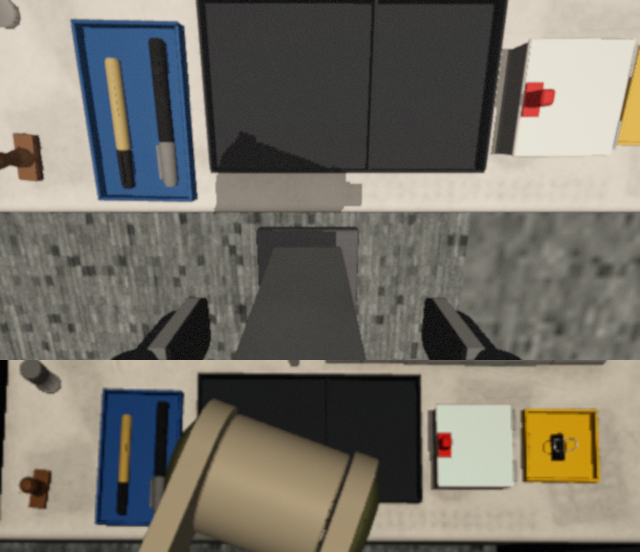

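Both pens lie flat in the blue tray at about (119,122) and (163,112), the clip sits in the yellow tray at (559,447), the cover is shut, and the stamp and glue stick still stand. The robot is clear, so I hand in.

```bash
python3 -c "
from h import *
print(job.hand_in())"
```

```text
the job is handed in; nothing more can be done
None
```

I handed the job in at about 79 s, with both pens flat in the blue tray, the clip in the yellow tray, the carton in the grey box under the shut cover, and the glue stick and stamp still standing. One thing could count against it: on the first try at the marker the fingers wedged against it, and the tool force reached about 61 N (the limits are 120 N at the wrist and 40 N for the arm or gripper body). The hand-in call returned no verdict.

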